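# Check a gel clamp's plate gap with a taper gauge

### The arm

A 6-joint arm with a two-finger parallel gripper is mounted at the origin on the work surface; the furniture and walls round the work are solid. World frame = base frame: x ahead of the robot, y to its left, z up, the work surface at z = 0. Lengths are in m, angles in rad, forces in N, time in s.
With the tool pointing down it reaches from about 0.375 to 0.975 m from the base axis. Payload 3.8 kg.
Tool frame: the origin (TCP) lies midway between the tips of the shut fingers; the grasp point (between the pads) lies 19 mm behind it; z points along the fingers, y is the direction in which the jaws open and shut (so a half turn about z gives the same grasp; the last joint's range is limited). The gripper opens to 85 mm and grips with 20 to 120 N. Pads are 22 mm wide; open, the fingers measure 114 mm over their backs; the gripper's body (76 mm by 85 mm) begins 54 mm behind the grasp point. The pads swing forward as they close: fully open they stand 13 mm farther back than shut.
Start: joints at [-1.206, 0.264, 1.604, -0, 1.274, -0.037], TCP at [0.264, -0.621, 0.231] pointing down, gripper open.
Joint ranges: [-2.63, 2.63], [-0.94, 2.18], [0.31, 2.57], [-1.31, 4.45], [0, 2.66], [-2.55, 2.55]. Speed limits (rad/s): [2.57, 2.57, 3.14, 3.14, 3.14, 3.14].

### API

Orientations are given as a rotation vector (axis times angle).
In Python, from workcell import bot gives the robot as it stands.
- The arm moves only by the tool drive_tool, never from a script. Its argument "steps" is a list of rows, each a list of 2 entries, a list of its own where there are three numbers: the shift along the tool's x, y, z in mm, then the turn about the tool's z in degrees. In form: [[[dx, dy, dz], twist], ...]. A call has 1 to 8 rows; each row shifts and turns the commanded pose from where the row before left it, along the tool's axes as they then stand; what a row does not reach is not made up. A row lasts 1/12 s, in which the tool goes at most 41.7 mm and 7.16 degrees, less where a joint would pass 70% of its speed; a pose out of reach is approached as far as the arm can. A call is refused whole if a number of a shift passes 41.7 or a number of a turn 7.16, either way. A call with a gripper value outside its range is refused whole. "jaw" is the opening, from 0 (shut) to 1 (fully open), set as the call begins (left out, the last holds). The fingers move at their own pace and stop on an object; "force" is the grip in N (left out, the last holds). Time passes only in rows, so rows that do not move let the fingers close. It gives the time, the measured TCP pose, the force and the opening at its end, in the units of the state.
- bot.read_state(): the state, without advancing time (a new reading comes with each control period).
- bot.read_camera(name): name is "side" or "top" or "wrist"; returns the picture (400x640x3 uint8, red, green, blue); there is no depth.
- bot.camera_info(name): a dict with "fx", "fy", "cx", "cy" (pixels), "D" ([k1, k2, p1, p2, k3] as OpenCV has them; the pictures are not rectified), "position" and "attitude" of the camera in the world. Camera axes: x right, y down, z forward; pixel columns grow to the right and rows downward; lengths in m; the calibration is good to about 2 mm. A picture is of the moment at which its call begins: read the wrist's pose just before it. camera_info takes no time and is no camera call; for the wrist camera it gives the pose at the moment of the call.
- bot.finish_job(): hands the job in, once; it reports no verdict.
The state is a dict: "time": time; "q": joint angles; "joint_vel": joint speeds; "joint_torque": joint torques, N m; "tool_pos": TCP position; "tcp_rot": TCP orientation; "wrist_force": force on the tool from outside, world axes, zero at the start; "torque": the same for the moment, N m; "width": opening from 0.0 (shut) to 1.0 (fully open).
Only numpy, scipy, OpenCV 4.12 (cv2) and the standard library are available. Lean on these libraries where they do the work, as an engineer would, in place of code of your own. Each camera call takes 0.05 s, during which the arm holds its last target.

### The job

Check the plate gap of the gel-casting clamp: lift the thin blue-handled taper gauge out of its rack and slide its blade, upright, down between the clamp's two white plates until it drags snugly against both, gently and without forcing the sprung plate back to its stop. Finish while still gripping the gauge's handle, holding the blade still at that depth; do not let go. Leave the orange-handled gauge in the rack and do not disturb the dish, the bottle and the tally counter.

Things in the scene. Friction and masses are not known exactly. Their poses are not given: they have to be found in the camera images.
- gauge_thin: Thin taper gauge (loose, about 80 g), upright in a rack slot, its handle resting on the rack's top. Steel blade 20 mm wide (its x), 65 mm long, thickening evenly on both faces from 2 mm (its y) at the tip to 8.5 mm at the handle: 1 mm per 10 mm. Blue handle block above, 34 (x) by 22 (y) by 44 mm tall. Origin: centre of the blade's lower tip; z points up to the handle.
- gauge_thin_grip (a point): Point inside the thin gauge's blue handle, a good place to grip across its 22 mm (y): 89 mm above the blade's tip, 24 mm above the handle's underside, 20 mm below its top.
- gauge_thick: Thick taper gauge, not to be used: same shape with an orange handle, blade 6 mm thick at the tip and 12.5 mm at the handle. Origin and axes as for the thin gauge. It stands in the other slot of the rack, 60 mm from the thin one; which slot is whose varies.
- gauge_rack: Grey plastic rack block, fixed to the counter, 130 mm (x) by 60 mm (y) by 70 mm tall, on low foot flanges (84 mm over them in y, 6 mm high), with two vertical slots 25 mm (x) by 14 mm (y) and 68 mm deep, centred 30 mm either side of its middle along x. Origin: centre of its underside.
- clamp: Gel-casting clamp, fixed to the counter: grey base 100 mm (x) by 150 mm (y) with two upright white plates, 70 mm wide along x, facing one another across a gap along y. Origin: centre of the base's underside. The plates ride on a head that floats up to 4 mm either way along y on a light spring (0.2 N per mm), so it centres itself on the blade.
- mouth (a point): Point on the fixed plate's inner face, midway along its width, 85 mm above the counter, at the top of the parallel faces (the throat). x runs along the plates, y across the gap towards the sprung plate, z up. The gap, 3 to 4.5 mm, begins at y = 0. Above it steel lips lean out, 5 mm to each side and 6 mm up, and guide the blade in. 61 mm of free depth below. No other clamp part is higher.
- fixed_plate: The fixed white plate of the clamp, 70 by 6 mm, on the -y side of the gap; its origin coincides with the clamp's origin moved with the floating head.
- gap_setting: The dark grey carriage with the black knob that sets the gap; locked, not to be touched. Its origin lies, at the smallest gap, at the clamp's origin, and is shifted along y by 0 to 1.5 mm as the gap is set wider: gap = 3 mm + that shift.
- sprung_plate (a joint): How far the sprung white plate (+y side) is pushed back, m: 0 at rest, 0.004 at its stop; preload 2 N, plus 2 N per mm. The taper blade, pushed down, meets both plates 10 to 25 mm below the throat, depending on the set gap, and then drags: resistance begins at 2 to 3 N and grows 0.2 to 0.3 N per mm. Must not pass 3 mm (8 to 12 N of push).
- dish: Petri dish, 60 mm across, 15 mm tall, loose; origin at the centre of its underside. A bystander.
- bottle: Bottle of pink medium with a white cap, 45 mm across, 98 mm tall, loose; origin at the centre of its underside. A bystander.
- counter: White tally counter, 26 by 52 by 60 mm, loose; origin at the centre of its underside. A bystander.
Things that resemble listed ones, but are neither listed nor needed, are in the scene too. What is shaped like the gauge_thin but pink or turquoise is not meant.

How it is judged:
On the way, in this order (a step that is already met when the one before it is completed fails the run):
1. the thin gauge is held in the fingers, its tip lifted clear above the rack (height (world z) of gauge_thin above 0.08 m and contact force between the fingers and gauge_thin above 1 N), for 0.1 s.
2. the tip of its blade is between the plates, just below the throat (z of gauge_thin in the frame of mouth below -0.003 m and x of gauge_thin in the frame of mouth between -0.022 and 0.022 m and y of gauge_thin in the frame of mouth between -0.002 and 0.01 m), for 0.05 s.
At the end, for the whole second after the job is handed in: The thin gauge is gripped in the fingers (over 2 N) and still, upright within 5 degrees, its tip 7 to 58 mm below the throat and within 22 mm of the middle of the plates, the blade pressing on each of the two plates with over 1 N, the sprung plate pushed back less than 3 mm (z of gauge_thin in the frame of mouth between -0.058 and -0.007 m and x of gauge_thin in the frame of mouth between -0.022 and 0.022 m and y of gauge_thin in the frame of mouth between -0.002 and 0.01 m and angle between gauge_thin's own z axis and vertical below 0.09 rad and contact force between gauge_thin and fixed_plate above 1 N and contact force between gauge_thin and sprung_plate above 1 N and value of joint sprung_plate below 0.003 m and linear speed of gauge_thin below 0.01 m/s and contact force between the fingers and gauge_thin above 2 N); the arm keeps its last pose, push and grip.
It fails at once if the sprung plate is forced back to its stop (3.5 mm or more) (value of joint sprung_plate above 0.0035 m).
It fails at once if the thick gauge is disturbed (moved over 15 mm) (distance of gauge_thick from where it was at the start of the episode above 0.015 m).
It fails at once if a bystander is disturbed (moved over 20 mm) (distance of any of dish, bottle, counter from where it was at the start of the episode above 0.02 m).
It also fails if it takes over 38 s, if anything falls off the work surface, if the arm or the gripper's body presses on something with over 40 N, if the wrist force passes 120 N, or if a joint passes its speed limit or range.

## Working session

There is one attempt and no reset: what is moved stays moved. The work goes in short steps, Python scripts to look and compute and a tool call to move; the robot and the scene stay as the last step left them, time stands still between calls to the robot, and variables do not carry over. Pictures are saved under pics/ and viewed, and the job is handed in when it is done.

Besides the shell and the picture viewer there is one more tool, called after "Emit:" in YAML: its name, and indented under it one key for each argument. drive_tool: Moves the arm, as the interface text tells. Its arguments: {"type":"object","properties":{"steps":{"type":"array","items":{"type":"array"}},"jaw":{"type":"number"},"force":{"type":"number"}},"required":["steps"]}

```bash
mkdir -p pics; ls
python3 - <<'E'
from workcell import bot
import cv2
print(bot.read_state())
for n in ["side","top","wrist"]:
    print(n,bot.camera_info(n))
    cv2.imwrite(f"pics/{n}0.png",bot.read_camera(n)[:,:,::-1])
E
```

```text
pics
{'time': 0.0, 'q': array([-1.20587770e+00,  2.64726947e-01,  1.60536952e+00, -7.89588563e-06,
        1.27369124e+00, -3.68833312e-02]), 'joint_vel': array([ 0.00053476, -0.00109784, -0.00136207,  0.00080245,  0.00100537,
       -0.00091471]), 'joint_torque': array([ 9.21332248e-04, -5.15106225e+01, -3.67314398e+01, -2.59738208e-04,
        1.28070154e-02, -6.38596632e-06]), 'tool_pos': array([ 0.26372456, -0.62056105,  0.2299821 ]), 'tcp_rot': array([-3.07628476e+00, -6.26483599e-01,  5.74299465e-04]), 'wrist_force': array([-0.25542228, -0.00325654, -0.46446772]), 'torque': array([ 0.00137605, -0.04324038, -0.04421862]), 'width': 1.005797177482225}
side {'fx': 458.3105367519792, 'fy': 458.3105367519792, 'cx': 326.75589638510786, 'cy': 200.08099911925024, 'D': array([0.00146147, 0.        , 0.        , 0.        , 0.        ]), 'position': array([0.23722786, 0.43648312, 0.94920345]), 'attitude': array([-0.88051796,  2.75896045, -0.74110954])}
top {'fx': 463.6281518087611, 'fy': 463.6281518087611, 'cx': 313.3713304455191, 'cy': 197.45249720242643, 'D': array([-0.12669808,  0.        ,  0.        ,  0.        ,  0.        ]), 'position': array([0.31495913, 0.03582375, 1.03489898]), 'attitude': array([-1.96889492,  2.22218474, -0.27233503])}
wrist {'fx': 317.08701160807516, 'fy': 317.08701160807516, 'cx': 318.52624014852177, 'cy': 203.3005724207867, 'D': array([-0.03942891,  0.        ,  0.        ,  0.        ,  0.        ]), 'position': array([ 0.33363599, -0.59086334,  0.37287929]), 'attitude': array([ 2.39973634, -1.58750562, -0.247207  ])}
```

View pics/side0.png

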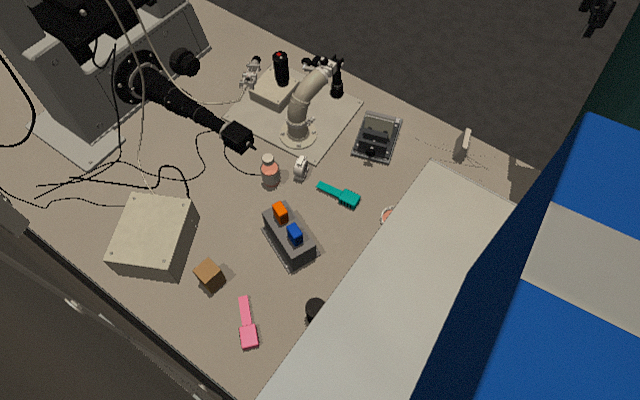

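View pics/top0.png

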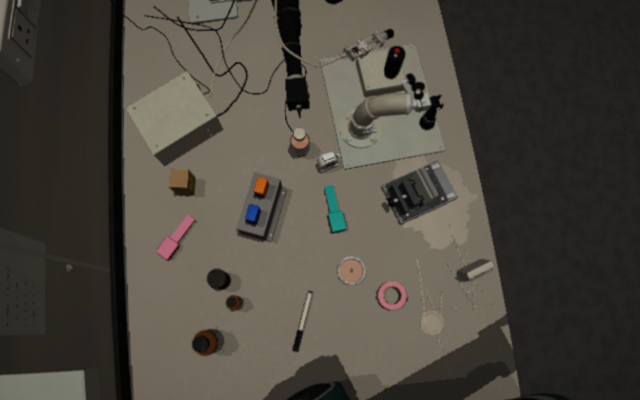

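View pics/wrist0.png

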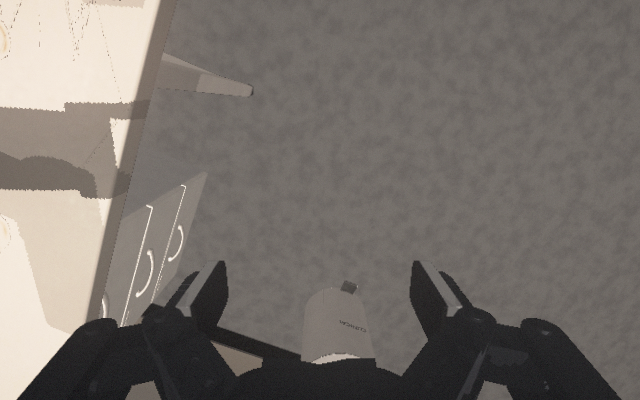

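```bash
cat > h.py <<'E'
from workcell import bot
import cv2,numpy as np
from scipy.spatial.transform import Rotation as R
def ray(ci,uv):
    K=np.array([[ci['fx'],0,ci['cx']],[0,ci['fy'],ci['cy']],[0,0,1.]])
    p=cv2.undistortPoints(np.array(uv,float).reshape(-1,1,2),K,np.array(ci['D'])).reshape(-1,2)
    d=np.c_[p,np.ones(len(p))]@R.from_rotvec(ci['attitude']).as_matrix().T
    return np.array(ci['position']),d
def onz(ci,uv,z):
    o,d=ray(ci,uv); return o+d*((z-o[2])/d[:,2])[:,None]
def proj(ci,P):
    K=np.array([[ci['fx'],0,ci['cx']],[0,ci['fy'],ci['cy']],[0,0,1.]])
    Rm=R.from_rotvec(ci['attitude']).as_matrix()
    r=cv2.Rodrigues(Rm.T)[0]; t=-Rm.T@np.array(ci['position'])
    return cv2.projectPoints(np.array(P,float).reshape(-1,3),r,t,K,np.array(ci['D']))[0].reshape(-1,2)
E
python3 - <<'E'
from h import *
t=bot.camera_info("top");s=bot.camera_info("side")
for n,uv,z in [("blue",(253,214),.114),("orange",(261,186),.114),("clampc",(419,193),.05),("bottle",(300,135),.098),("counter",(328,159),.06),("dish",(351,271),.0),("tq",(335,210),.01)]:
    print(n,onz(t,[uv],z).round(3))
print(onz(t,[(0,0),(640,0),(0,400),(640,400)],0).round(3))
print("side",onz(s,[(294,234)],.114),onz(s,[(281,211)],.114),onz(s,[(377,135)],.05))
T=cv2.imread("pics/top0.png");cv2.imwrite("pics/topc.png",cv2.resize(T[140:280,230:480],None,fx=3.2,fy=3.2,interpolation=2))
T=cv2.imread("pics/side0.png");cv2.imwrite("pics/sidec.png",cv2.resize(T[90:290,240:440],None,fx=3,fy=3,interpolation=2))
E
```

```text
blue [[0.522 0.133 0.114]]
orange [[0.579 0.112 0.114]]
clampc [[ 0.539 -0.227  0.05 ]]
bottle [[0.687 0.019 0.098]]
counter [[ 0.638 -0.037  0.06 ]]
dish [[ 0.392 -0.059  0.   ]]
tq [[ 0.532 -0.041  0.01 ]]
[[ 1.262e+00  8.320e-01  0.000e+00]
 [ 1.045e+00 -1.017e+00  0.000e+00]
 [ 1.830e-01  7.720e-01  0.000e+00]
 [ 1.000e-03 -6.860e-01  0.000e+00]]
side [[0.52028169 0.14366629 0.114     ]] [[0.57430146 0.11730518 0.114     ]] [[ 0.5394587 -0.2127977  0.05     ]]
```

```bash
ls pics
```

```text
side0.png
sidec.png
top0.png
topc.png
wrist0.png
```

View pics/topc.png

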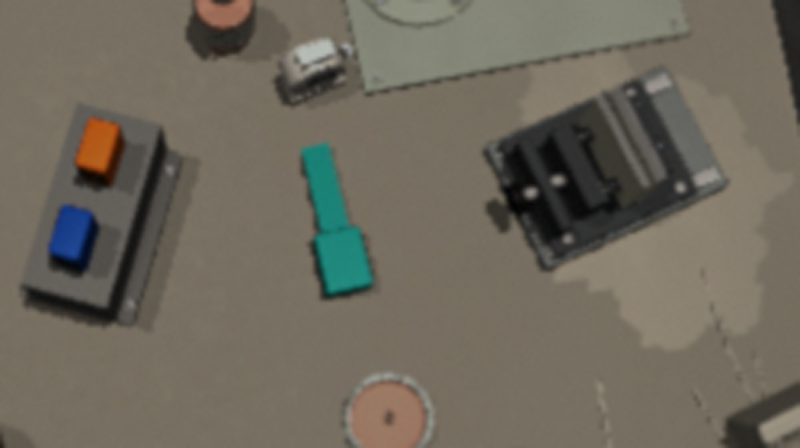

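View pics/sidec.png

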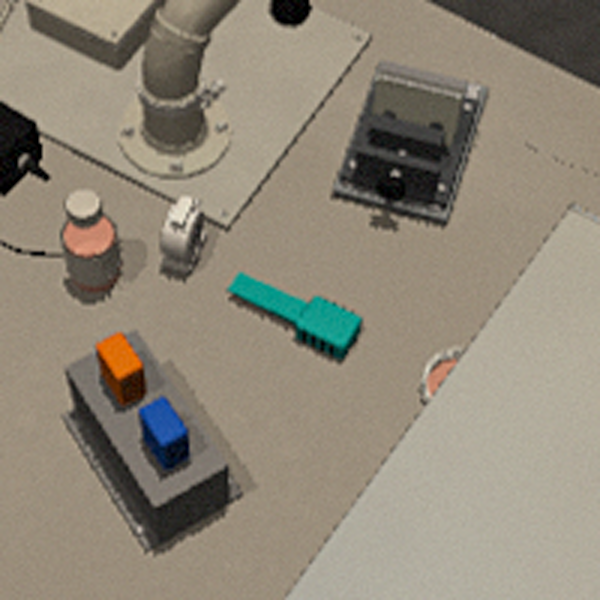

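```bash
cat > m.py <<'E'
from h import *
def mask(img,lo,hi):
    return cv2.inRange(cv2.cvtColor(img,cv2.COLOR_BGR2HSV),lo,hi)
E
python3 - <<'E'
from m import *
t=bot.camera_info("top");s=bot.camera_info("side")
for n,ci in [("top",t),("side",s)]:
    I=cv2.imread(f"pics/{n}0.png")
    for c,lo,hi in [("blue",(105,140,60),(125,255,255)),("orange",(5,160,120),(16,255,255))]:
        M=mask(I,lo,hi)
        M[:, 420:]=0
        cs,_=cv2.findContours(M,0,2)
        k=max(cs,key=cv2.contourArea)
        print(n,c,cv2.minAreaRect(k),cv2.boundingRect(k))
        print(onz(ci,cv2.boxPoints(cv2.minAreaRect(k)),.114).round(4).tolist())
# rack top corners (topc px /3.2+offset)
f=lambda L:[(x/3.2+230-.5,y/3.2+140-.5) for x,y in L]
print(onz(t,f([(78,105),(163,128),(105,312),(24,288)]),.07).round(4))
print("clamp base",onz(t,f([(487,150),(545,268),(725,185),(660,70)]),.015).round(4))
print(s['position'], onz(s,[(320,200),(420,200),(320,300)],0))
E
```

```text
top blue ((251.8000030517578, 212.6000213623047), (10.119288444519043, 15.811386108398438), 18.43494987487793) (245, 204, 14, 18)
[[0.5146, 0.1515, 0.114], [0.5445, 0.1386, 0.114], [0.5355, 0.1196, 0.114], [0.5057, 0.1326, 0.114]]
top orange ((259.9000244140625, 184.79998779296875), (9.803059577941895, 15.495158195495605), 18.43494987487793) (254, 177, 13, 17)
[[0.5709, 0.1294, 0.114], [0.6011, 0.1165, 0.114], [0.5921, 0.0979, 0.114], [0.562, 0.111, 0.114]]
side blue ((294.3235168457031, 233.20587158203125), (19.893836975097656, 13.033892631530762), 59.03623962402344) (287, 223, 15, 23)
[[0.5456, 0.1452, 0.114], [0.5364, 0.1199, 0.114], [0.4964, 0.1386, 0.114], [0.5057, 0.1633, 0.114]]
side orange ((279.076904296875, 208.1153564453125), (14.699554443359375, 9.984602928161621), 56.30992889404297) (272, 201, 16, 16)
[[0.6007, 0.1179, 0.114], [0.5949, 0.0974, 0.114], [0.563, 0.1106, 0.114], [0.5689, 0.1308, 0.114]]
[[0.6239 0.1279 0.07  ]
 [0.6007 0.072  0.07  ]
 [0.4801 0.1231 0.07  ]
 [0.5024 0.1749 0.07  ]]
clamp base [[ 0.5729 -0.1539  0.015 ]
 [ 0.4832 -0.1813  0.015 ]
 [ 0.5268 -0.3209  0.015 ]
 [ 0.6176 -0.2898  0.015 ]]
[0.23722786 0.43648312 0.94920345] [[ 5.62957449e-01 -3.92745334e-03  0.00000000e+00]
 [ 3.68057344e-01 -1.42918232e-01 -1.11022302e-16]
 [ 4.19741781e-01  1.95068755e-01  0.00000000e+00]]
```

Emit:
drive_tool:
  steps:
    - [[10, -12, 0], 0]
    - [[22, -25, 0], 0]
    - [[22, -25, 0], 0]
    - [[22, -25, 0], 0]
    - [[22, -25, 0], 0]
    - [[22, -25, 0], 0]
    - [[22, -25, 0], 0]
    - [[22, -25, 0], 0]
  jaw: 1
  force: 40

```text
time: 0.82
tool_pos: [0.3418, -0.3832, 0.2309]
tcp_rot: [-3.078, -0.626, 0.0]
wrist_force: [0.8, 0.7, 0.3]
width: 0.997
```

Emit:
drive_tool:
  steps:
    - [[22, -25, 0], 0]
    - [[22, -25, 0], 0]
    - [[22, -25, 0], 0]
    - [[22, -25, 0], 0]
    - [[22, -25, 0], 0]
    - [[22, -25, 0], 0]
    - [[22, -25, 0], 0]
    - [[22, -25, 0], 0]

```text
time: 1.48
tool_pos: [0.4255, -0.1304, 0.2312]
tcp_rot: [3.078, 0.627, 0.0]
wrist_force: [1.8, -0.5, -0.1]
width: 0.999
```

Emit:
drive_tool:
  steps:
    - [[22, -25, 0], 0]
    - [[22, -25, 0], 0]
    - [[22, -25, 0], 0]
    - [[22, -25, 0], 0]
    - [[22, -25, 0], 0]
    - [[22, -25, 0], 0]
    - [[10, -12, 0], 0]
    - [[0, 0, 0], 0]

```text
time: 2.15
tool_pos: [0.4934, 0.0755, 0.231]
tcp_rot: [-3.076, -0.632, -0.0]
wrist_force: [-0.9, 0.1, 0.2]
width: 0.997
```

Emit:
drive_tool:
  steps:
    - [[0, 0, 0], 7.1]
    - [[0, 0, 0], 7.1]
    - [[0, 0, 0], 7.1]
    - [[0, 0, 0], 7.1]
    - [[0, 0, 0], 7.1]
    - [[0, 0, 0], 7.1]
    - [[0, 0, 0], 2]
    - [[0, 0, 0], 0]

```text
time: 2.82
tool_pos: [0.4924, 0.0715, 0.231]
tcp_rot: [3.085, -0.59, -0.001]
wrist_force: [0.2, -0.2, 0.2]
width: 1.002
```

Run:
```python
from h import *
ci=bot.camera_info("wrist");np.save("w1.npy",ci,allow_pickle=True)
cv2.imwrite("pics/w1.png",bot.read_camera("wrist")[:,:,::-1])
print(R.from_rotvec(ci['attitude']).as_matrix().round(3),ci['position'])
print(R.from_rotvec(bot.read_state()['tcp_rot']).as_matrix().round(3),bot.read_state()['tool_pos'], bot.read_state()['q'])
```

```text
[[-0.369 -0.886 -0.281]
 [-0.929  0.352  0.11 ]
 [ 0.001  0.302 -0.953]] [0.56297456 0.04311546 0.37378012]
[[ 0.93  -0.367 -0.001]
 [-0.367 -0.93  -0.   ]
 [-0.     0.001 -1.   ]] [0.49244632 0.07162107 0.23100378] [ 9.46512115e-02 -7.49404606e-02  1.97361063e+00 -4.26984578e-04
  1.24362027e+00  2.04190402e+00]
```

View pics/w1.png

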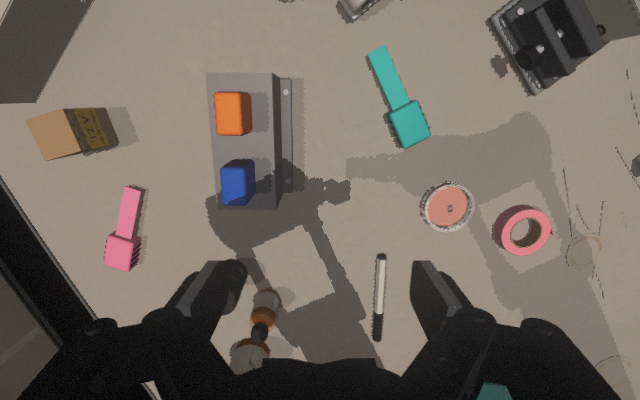

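Run:
```python
import cv2
I=cv2.imread("pics/w1.png");cv2.imwrite("pics/w1c.png",cv2.resize(I[65:215,195:300],None,fx=4,fy=4,interpolation=2))
```

```text
(no output)
```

View pics/w1c.png

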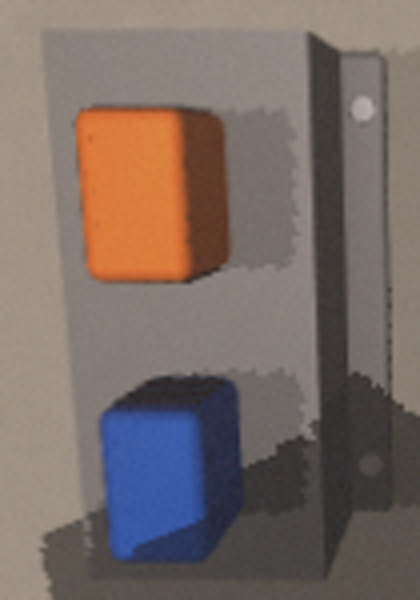

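Run:
```python
from h import *
ci=np.load("w1.npy",allow_pickle=True).item()
f=lambda L:[(x/4+195-.4,y/4+65-.4) for x,y in L]
for n,L,z in [("blue",[(100,410),(203,410),(207,560),(112,560)],.114),("or",[(78,112),(183,110),(187,278),(92,278)],.114),("rack",[(43,32),(308,32),(326,578),(90,575)],.07)]:
    P=onz(ci,f(L),z);print(n,P.round(4).tolist(),P.mean(0),[np.degrees(np.arctan2(*(b-a)[1::-1])).round(1) for a,b in [(P[3],P[0]),(P[2],P[1]),(P[1],P[0]),(P[2],P[3])]])
```

```text
blue [[0.5464, 0.1381, 0.114], [0.5383, 0.1181, 0.114], [0.5084, 0.1314, 0.114], [0.5161, 0.1506, 0.114]] [0.52729915 0.13453547 0.114     ] [np.float64(-22.5), np.float64(-24.1), np.float64(68.2), np.float64(68.3)]
or [[0.6008, 0.1154, 0.114], [0.5934, 0.0962, 0.114], [0.564, 0.1094, 0.114], [0.5712, 0.1273, 0.114]] [0.58233829 0.11209873 0.114     ] [np.float64(-21.8), np.float64(-24.2), np.float64(68.9), np.float64(68.0)]
rack [[0.6256, 0.1273, 0.07], [0.6031, 0.072, 0.07], [0.4837, 0.1204, 0.07], [0.5066, 0.1758, 0.07]] [0.55475413 0.12388189 0.07      ] [np.float64(-22.2), np.float64(-22.1), np.float64(67.9), np.float64(67.6)]
```

Emit:
drive_tool:
  steps:
    - [[2, -14, 0], 0.6]
    - [[2, -22, 0], 0]
    - [[2, -22, 0], 0]
    - [[3, -13.5, 0], 0]
    - [[0, 0, 0], 0]
    - [[0, 0, 0], 0]
    - [[0, 0, 0], 0]

```text
time: 3.45
tool_pos: [0.5276, 0.1348, 0.231]
tcp_rot: [3.082, -0.603, -0.001]
wrist_force: [0.3, -0.6, -0.9]
width: 1.001
```

Emit:
drive_tool:
  steps:
    - [[0, 0, 20], 0]
    - [[0, 0, 30], 0]
    - [[0, 0, 30], 0]
    - [[0, 0, 30], 0]
    - [[0, 0, 20], 0]
    - [[0, 0, 14], 0]
    - [[0, 0, 10], 0]
    - [[0, 0, 0], 0]

```text
time: 4.12
tool_pos: [0.5258, 0.1342, 0.0749]
tcp_rot: [3.081, -0.605, -0.007]
wrist_force: [-0.4, -0.1, 0.6]
width: 1.004
```

Run:
```python
from h import *
cv2.imwrite("pics/w2.png",bot.read_camera("wrist")[:,:,::-1])
print(bot.read_state()['tool_pos'])
```

```text
[0.52705208 0.13460357 0.0764389 ]
```

View pics/w2.png

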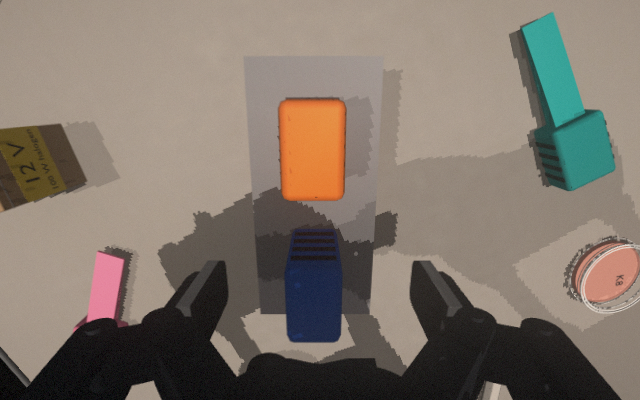

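Emit:
drive_tool:
  steps:
    - [[0, 0, 0], 0]
    - [[0, 0, 0], 0]
    - [[0, 0, 0], 0]
    - [[0, 0, 0], 0]
    - [[0, 0, 0], 0]
    - [[0, 0, 0], 0]
    - [[0, 0, 0], 0]
    - [[0, 0, 0], 0]
  jaw: 0
  force: 40

```text
time: 4.83
tool_pos: [0.5287, 0.1356, 0.0781]
tcp_rot: [-3.082, 0.604, -0.002]
wrist_force: [-0.3, 0.8, 3.4]
width: 0.251
```

Emit:
drive_tool:
  steps:
    - [[0, 0, 0], 0]
    - [[0, 0, -5], 0]
    - [[0, 0, -10], 0]
    - [[0, 0, -20], 0]
    - [[0, 0, -25], 0]
    - [[0, 0, -25], 0]
    - [[0, 0, -20], 0]
    - [[0, 0, 0], 0]

```text
time: 5.5
tool_pos: [0.5312, 0.1361, 0.1879]
tcp_rot: [-3.08, 0.604, -0.013]
wrist_force: [0.4, 0.6, -0.2]
width: 0.253
```

Emit:
drive_tool:
  steps:
    - [[0, 0, -15], 0]
    - [[6, 15, -15], 0]
    - [[12, 30, 0], 0]
    - [[12, 30, 0], 0]
    - [[12, 30, 0], 0]
    - [[12, 30, 0], 0]
    - [[12, 30, 0], 0]
    - [[12, 30, 0], 0]

```text
time: 6.17
tool_pos: [0.5256, -0.0759, 0.2112]
tcp_rot: [-3.083, 0.604, 0.003]
wrist_force: [0.7, -0.9, -1.1]
width: 0.257
```

Emit:
drive_tool:
  steps:
    - [[12, 30, 0], -7]
    - [[10, 20, 0], -7]
    - [[0, 10, 0], -7]
    - [[0, 0, 0], -7]
    - [[0, 0, 0], -7]
    - [[0, 0, 0], -5]
    - [[0, 0, 0], 0]
    - [[0, 0, 0], 0]

```text
time: 6.83
tool_pos: [0.5288, -0.1386, 0.2113]
tcp_rot: [-3.104, -0.482, 0.002]
wrist_force: [-0.2, 0.8, -0.3]
width: 0.253
```

Run:
```python
from h import *
ci=bot.camera_info("wrist");np.save("w3.npy",ci,allow_pickle=True)
cv2.imwrite("pics/w3.png",bot.read_camera("wrist")[:,:,::-1])
s=bot.read_state();print(s['tool_pos'],s['q'],R.from_rotvec(s['tcp_rot']).as_matrix().round(4))
```

```text
[ 0.52898167 -0.13853886  0.21151912] [-3.01690032e-01  3.64156671e-02  1.90095057e+00 -9.94175633e-06
  1.20556846e+00  9.60527191e-01] [[ 9.528e-01  3.037e-01 -1.300e-03]
 [ 3.037e-01 -9.528e-01  4.000e-04]
 [-1.100e-03 -8.000e-04 -1.000e+00]]
```

View pics/w3.png

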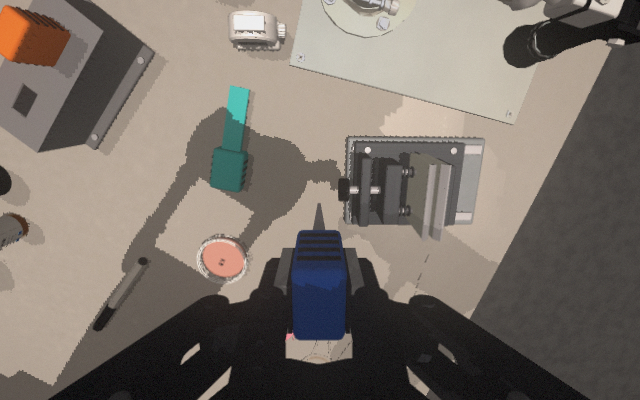

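Run:
```python
import cv2
I=cv2.imread("pics/w3.png");cv2.imwrite("pics/w3c.png",cv2.resize(I[125:250,330:500],None,fx=4.7,fy=4.7,interpolation=2))
```

```text
(no output)
```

View pics/w3c.png

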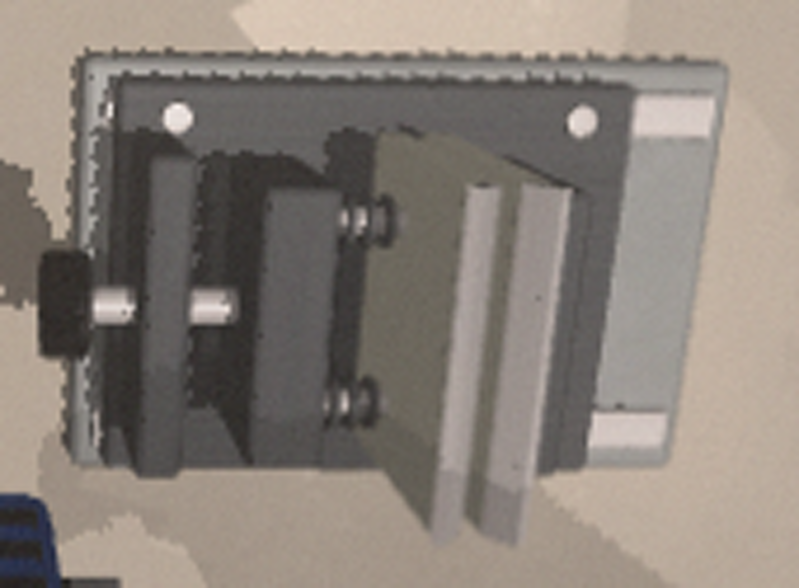

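Run:
```python
from h import *
ci=np.load("w3.npy",allow_pickle=True).item()
f=lambda L:[(x/4.7+330-.4,y/4.7+125-.4) for x,y in L]
B=onz(ci,f([(85,62),(727,65),(668,465),(72,462)]),.012)
print(B.round(4).tolist(),B[:,:2].mean(0),[np.degrees(np.arctan2(*(b-a)[1::-1])).round(1) for a,b in [(B[1],B[0]),(B[2],B[3]),(B[3],B[0]),(B[2],B[1])]])
c=B[:,:2].mean(0);a=np.radians(17.8);Rz=np.array([[np.cos(a),-np.sin(a)],[np.sin(a),np.cos(a)]])
for z in (.085,.091):
  P=onz(ci,f([(467,187),(500,187),(520,187),(572,187),(432,540),(460,540),(472,532),(520,543)]),z)
  print(z,((P[:,:2]-c)@Rz*1000).round(1).tolist())
```

```text
[[0.5769, -0.1554, 0.012], [0.6216, -0.2956, 0.012], [0.5285, -0.3257, 0.012], [0.4845, -0.1843, 0.012]] [ 0.55286979 -0.24023565] [np.float64(107.7), np.float64(107.3), np.float64(17.3), np.float64(17.9)]
0.085 [[33.9, 9.3], [33.9, 3.2], [33.9, -0.5], [33.9, -10.1], [-36.5, 9.0], [-36.5, 3.5], [-34.8, 1.3], [-37.2, -8.6]]
0.091 [[35.0, 11.5], [35.0, 5.5], [35.0, 1.9], [35.0, -7.6], [-33.8, 11.2], [-33.8, 5.7], [-32.2, 3.6], [-34.5, -6.1]]
```

Emit:
drive_tool:
  steps:
    - [[-3, 10, 0], 0]
    - [[-6, 20, 0], 0]
    - [[-10, 25, 0], 0]
    - [[-10, 25, 0], 0]
    - [[-8, 17, 0], 0]
    - [[-3, 5, 0], 0]
    - [[0, 0, 0], 0]
    - [[0, 0, 0], 0]

```text
time: 7.55
tool_pos: [0.5224, -0.2481, 0.212]
tcp_rot: [-3.103, -0.484, 0.0]
wrist_force: [0.4, 0.7, -1.7]
width: 0.253
```

Run:
```python
from h import *
ci=bot.camera_info("wrist");np.save("w4.npy",ci,allow_pickle=True)
I=bot.read_camera("wrist")[:,:,::-1]
cv2.imwrite("pics/w4.png",I);cv2.imwrite("pics/w4c.png",cv2.resize(I[80:230,240:400],None,fx=4,fy=4,interpolation=2))
s=bot.read_state();print(s['tool_pos'],R.from_rotvec(s['tcp_rot']).as_matrix().round(4))
```

```text
[ 0.52251409 -0.24754298  0.21209268] [[ 9.522e-01  3.055e-01 -2.000e-04]
 [ 3.055e-01 -9.522e-01  7.000e-04]
 [-0.000e+00 -8.000e-04 -1.000e+00]]
```

View pics/w4.png

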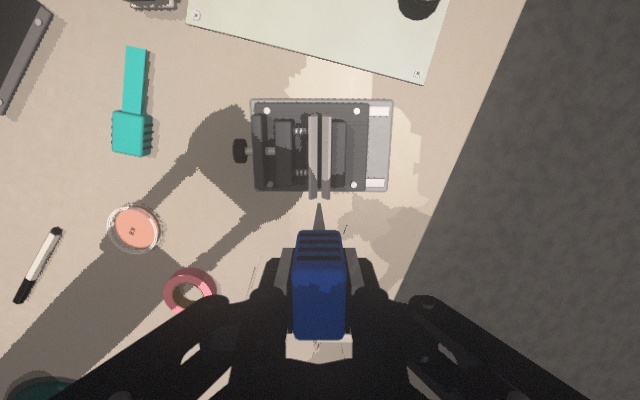

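View pics/w4c.png

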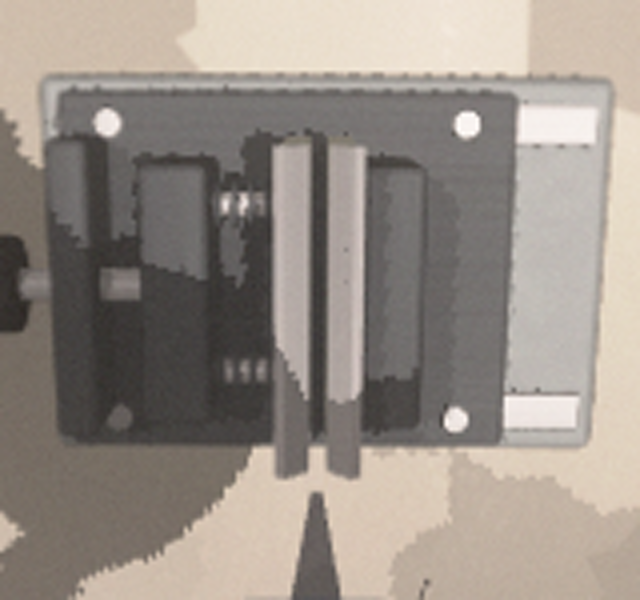

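Run:
```python
from h import *
ci=np.load("w4.npy",allow_pickle=True).item()
f=lambda L:[(x/4+240-.4,y/4+80-.4) for x,y in L]
T=np.array([.5225,-.2475,.2121]);a=np.radians(17.75)
tx=np.array([np.cos(a),np.sin(a),0]);ty=np.array([np.sin(a),-np.cos(a),0])
def tool(P): return [(round(1000*(p-T)@tx,1),round(1000*(p-T)@ty,1)) for p in P]
for z in (.085,.091):
  print(z,"gap far L,R, near L,R",tool(onz(ci,f([(311,150),(327,150),(309,470),(328,470)]),z)))
  print(" outer",tool(onz(ci,f([(273,145),(366,148),(275,476),(360,476)]),z)))
o,d=ray(ci,f([(317,492)]));
for z in (.136,.141,.146): print("tip",z,tool(onz(ci,f([(317,492)]),z)))
print("handle top", tool(onz(ci,[(298,238),(342,238),(293,335),(346,335)],.25)), proj(ci,[T-[0,0,.07],T]))
I=cv2.imread("pics/w4.png")
for r in (120,125,130,140,150): print(r,I[r,308:334].mean(1).round().astype(int).tolist())
```

```text
0.085 gap far L,R, near L,R [(np.float64(64.9), np.float64(-0.8)), (np.float64(64.9), np.float64(2.5)), (np.float64(-3.8), np.float64(-1.3)), (np.float64(-3.8), np.float64(2.9))]
 outer [(np.float64(65.9), np.float64(-8.6)), (np.float64(65.3), np.float64(10.5)), (np.float64(-5.2), np.float64(-8.9)), (np.float64(-5.2), np.float64(10.0))]
0.091 gap far L,R, near L,R [(np.float64(65.2), np.float64(-0.8)), (np.float64(65.2), np.float64(2.5)), (np.float64(-2.0), np.float64(-1.3)), (np.float64(-2.0), np.float64(2.8))]
 outer [(np.float64(66.1), np.float64(-8.4)), (np.float64(65.6), np.float64(10.3)), (np.float64(-3.4), np.float64(-8.7)), (np.float64(-3.4), np.float64(9.8))]
tip 0.136 [(np.float64(7.1), np.float64(0.4))]
tip 0.141 [(np.float64(8.6), np.float64(0.4))]
tip 0.146 [(np.float64(10.2), np.float64(0.4))]
handle top [(np.float64(29.5), np.float64(-7.1)), (np.float64(29.5), np.float64(8.7)), (np.float64(-13.0), np.float64(-10.0)), (np.float64(-13.0), np.float64(11.3))] [[318.24334092 214.64267221]
 [318.02001261 261.41152311]]
120 [151, 180, 180, 173, 172, 170, 167, 168, 172, 133, 71, 67, 71, 79, 151, 164, 161, 163, 164, 166, 172, 192, 188, 126, 68, 67]
125 [149, 181, 182, 174, 171, 171, 168, 169, 170, 132, 71, 68, 66, 79, 150, 164, 161, 164, 163, 166, 174, 191, 191, 122, 89, 101]
130 [160, 179, 182, 172, 173, 170, 172, 168, 172, 127, 70, 69, 68, 77, 148, 164, 162, 165, 162, 168, 175, 190, 192, 116, 78, 101]
140 [132, 183, 183, 174, 174, 171, 170, 169, 172, 118, 65, 61, 63, 79, 157, 164, 163, 165, 164, 168, 177, 192, 190, 93, 91, 99]
150 [137, 182, 183, 176, 174, 170, 171, 172, 172, 114, 66, 60, 60, 86, 159, 164, 166, 165, 146, 166, 185, 191, 182, 87, 91, 100]
```

Emit:
drive_tool:
  steps:
    - [[8, 0, 0], 0]
    - [[12, 0.4, 0], 0]
    - [[8, 0, 0], 0]
    - [[3, 0, 0], 0]
    - [[0, 0, 0], 0]
    - [[0, 0, 0], 0]

```text
time: 8.1
tool_pos: [0.5526, -0.2384, 0.2121]
tcp_rot: [-3.103, -0.488, 0.001]
wrist_force: [-0.3, 0.1, -1.3]
width: 0.254
```

Run:
```python
from h import *
ci=bot.camera_info("wrist");np.save("w5.npy",ci,allow_pickle=True)
s=bot.read_state();print(s['tool_pos'],s['wrist_force'],R.from_rotvec(s['tcp_rot']).as_matrix().round(4))
I=bot.read_camera("wrist")[:,:,::-1]
cv2.imwrite("pics/w5c.png",cv2.resize(I[100:260,240:400],None,fx=3.75,fy=3.75,interpolation=2))
```

```text
[ 0.55262284 -0.23844525  0.21211053] [-0.25656892  0.09367428 -1.31903703] [[ 9.517e-01  3.071e-01 -5.000e-04]
 [ 3.071e-01 -9.517e-01  1.000e-04]
 [-5.000e-04 -2.000e-04 -1.000e+00]]
```

View pics/w5c.png

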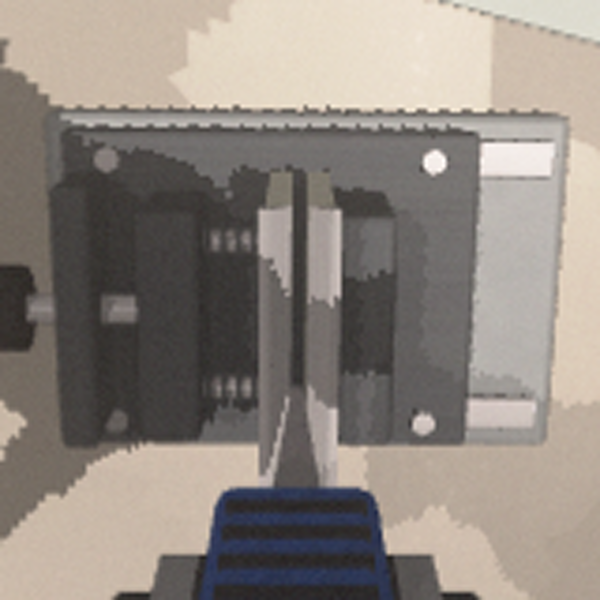

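Emit:
drive_tool:
  steps:
    - [[0, 0, 8], 0]
    - [[0, 0, 12], 0]
    - [[0, 0, 12], 0]
    - [[0, 0, 10], 0]
    - [[0, 0, 6], 0]
    - [[0, 0, 2], 0]
    - [[0, 0, 0], 0]
    - [[0, 0, 0], 0]

```text
time: 8.82
tool_pos: [0.5524, -0.2391, 0.1623]
tcp_rot: [3.104, 0.486, 0.0]
wrist_force: [0.8, -0.6, -1.4]
width: 0.249
```

Emit:
drive_tool:
  steps:
    - [[0, 0, 2], 0]
    - [[0, 0, 2], 0]
    - [[0, 0, 2], 0]
    - [[0, 0, 2], 0]
    - [[0, 0, 2], 0]
    - [[0, 0, 2], 0]
    - [[0, 0, 0], 0]
    - [[0, 0, 0], 0]

```text
time: 9.48
tool_pos: [0.5521, -0.2389, 0.15]
tcp_rot: [-3.103, -0.487, 0.001]
wrist_force: [-0.0, -0.1, -1.0]
width: 0.251
```

Emit:
drive_tool:
  steps:
    - [[0, 0, 1.5], 0]
    - [[0, 0, 1.5], 0]
    - [[0, 0, 1], 0]
    - [[0, 0, 0], 0]
    - [[0, 0, 0], 0]

```text
time: 9.9
tool_pos: [0.5522, -0.2389, 0.1461]
tcp_rot: [-3.104, -0.487, 0.0]
wrist_force: [0.3, 0.1, -0.4]
width: 0.253
```

Emit:
drive_tool:
  steps:
    - [[0, 0, 1], 0]
    - [[0, 0, 1], 0]
    - [[0, 0, 1], 0]
    - [[0, 0, 0], 0]
    - [[0, 0, 0], 0]

```text
time: 10.32
tool_pos: [0.5522, -0.2389, 0.1431]
tcp_rot: [-3.104, -0.487, 0.0]
wrist_force: [-0.8, 0.0, -0.7]
width: 0.255
```

Emit:
drive_tool:
  steps:
    - [[0, 0, 1], 0]
    - [[0, 0, 1], 0]
    - [[0, 0, 1], 0]
    - [[0, 0, 0], 0]
    - [[0, 0, 0], 0]

```text
time: 10.73
tool_pos: [0.5522, -0.2389, 0.1401]
tcp_rot: [-3.104, -0.487, 0.0]
wrist_force: [0.1, 0.3, -0.4]
width: 0.254
```

Run:
```python
from h import *
fs=[]
for i in range(4):
    I=bot.read_camera("wrist")[:,:,::-1]; s=bot.read_state(); fs.append(s['wrist_force'])
print(np.array(fs).round(2),s['tool_pos'],s['time'])
cv2.imwrite("pics/w6c.png",cv2.resize(I[100:260,240:400],None,fx=3.75,fy=3.75,interpolation=2))
```

```text
[[-0.42 -0.77 -0.67]
 [ 0.33  0.1  -1.67]
 [ 0.    0.33 -1.1 ]
 [-0.4   0.15 -1.23]] [ 0.55229814 -0.23900217  0.14034635] 10.9333
```

View pics/w6c.png

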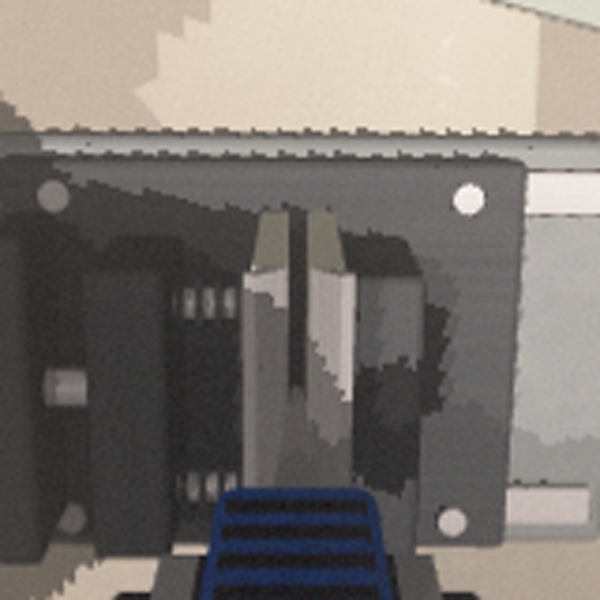

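Emit:
drive_tool:
  steps:
    - [[0, 0, 1], 0]
    - [[0, 0, 1], 0]
    - [[0, 0, 0], 0]
    - [[0, 0, 0], 0]

```text
time: 11.27
tool_pos: [0.5522, -0.2389, 0.1381]
tcp_rot: [-3.104, -0.487, 0.0]
wrist_force: [-0.1, 0.8, -1.2]
width: 0.252
```

Emit:
drive_tool:
  steps:
    - [[0, 0, 1], 0]
    - [[0, 0, 1], 0]
    - [[0, 0, 0], 0]
    - [[0, 0, 0], 0]

```text
time: 11.6
tool_pos: [0.5524, -0.239, 0.1364]
tcp_rot: [3.104, 0.487, 0.0]
wrist_force: [-0.6, 0.7, 0.1]
width: 0.254
```

Emit:
drive_tool:
  steps:
    - [[0, 0, 1], 0]
    - [[0, 0, 1], 0]
    - [[0, 0, 0], 0]
    - [[0, 0, 0], 0]

```text
time: 11.93
tool_pos: [0.5525, -0.239, 0.1345]
tcp_rot: [3.103, 0.487, 0.001]
wrist_force: [0.5, 0.1, 2.4]
width: 0.25
```

Emit:
drive_tool:
  steps:
    - [[0, 0, 1], 0]
    - [[0, 0, 1], 0]
    - [[0, 0, 0], 0]
    - [[0, 0, 0], 0]

```text
time: 12.27
tool_pos: [0.5523, -0.2389, 0.1322]
tcp_rot: [-3.104, -0.487, -0.0]
wrist_force: [1.0, -0.1, 2.0]
width: 0.249
```

Emit:
drive_tool:
  steps:
    - [[0, 0, 1], 0]
    - [[0, 0, 1], 0]
    - [[0, 0, 1], 0]
    - [[0, 0, 1], 0]
    - [[0, 0, 0], 0]
    - [[0, 0, 0], 0]
    - [[0, 0, 0], 0]

```text
time: 12.85
tool_pos: [0.5522, -0.2389, 0.1282]
tcp_rot: [-3.104, -0.486, 0.0]
wrist_force: [0.4, 0.4, 2.0]
width: 0.251
```

Run:
```python
from h import *
fs=[]
for i in range(10):
    I=bot.read_camera(["wrist","top"][i%2]); s=bot.read_state(); fs.append(s['wrist_force'])
    if i==8: cv2.imwrite("pics/w7.png",I[:,:,::-1])
print(np.array(fs).round(2).tolist(),np.mean(fs,0),s['tool_pos'],s['time'],s['width'],s['joint_vel'].round(3))
```

```text
[[1.63, 0.38, 1.88], [1.92, 0.51, 1.9], [-0.47, -0.12, 2.29], [0.62, -0.0, 2.16], [-0.53, -0.4, 1.89], [0.9, -0.74, 1.61], [1.21, 0.41, 1.65], [0.2, 0.48, 1.45], [-0.15, 0.29, 1.98], [0.37, 1.04, 1.59]] [0.57103019 0.18485342 1.83947004] [ 0.55219527 -0.23893392  0.12816745] 13.35 0.25124270506420726 [-0.     0.002 -0.001 -0.002 -0.001 -0.   ]
```

View pics/w7.png

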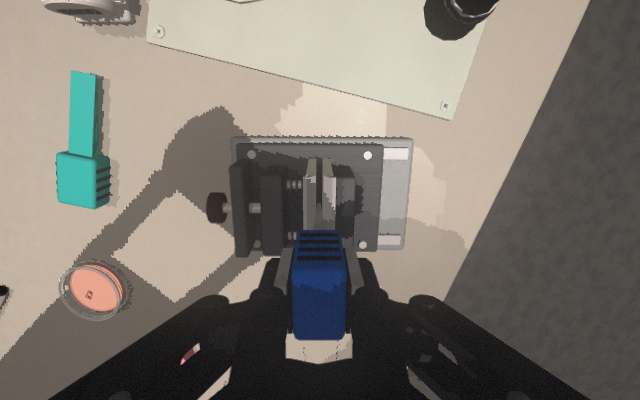

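Emit:
drive_tool:
  steps:
    - [[0, 0, 1], 0]
    - [[0, 0, 1], 0]
    - [[0, 0, 1], 0]

```text
time: 13.6
tool_pos: [0.5525, -0.2392, 0.1256]
tcp_rot: [3.103, 0.487, 0.001]
wrist_force: [0.1, -0.6, 4.9]
width: 0.253
```

Emit:
drive_tool:
  steps:
    - [[0, 0, 0], 0]
    - [[0, 0, 0], 0]
    - [[0, 0, 0], 0]
    - [[0, 0, 0], 0]

```text
time: 13.93
tool_pos: [0.5524, -0.239, 0.1254]
tcp_rot: [3.104, 0.487, 0.0]
wrist_force: [-0.2, 0.1, 4.5]
width: 0.254
```

Run:
```python
from h import *
fs=[]
for i in range(10):
    I=bot.read_camera(["wrist","side"][i%2]); s=bot.read_state(); fs.append(s['wrist_force'])
    if i==8: cv2.imwrite("pics/w8c.png",cv2.resize(I[140:300,240:400,::-1],None,fx=3.75,fy=3.75,interpolation=2))
    if i==9: cv2.imwrite("pics/s8.png",I[:,:,::-1])
print(np.mean(fs,0),s['tool_pos'],s['time'],s['width'])
```

```text
[0.16103524 0.2697925  4.34989884] [ 0.55231116 -0.23899788  0.12532371] 14.4333 0.2548981742447051
```

View pics/w8c.png

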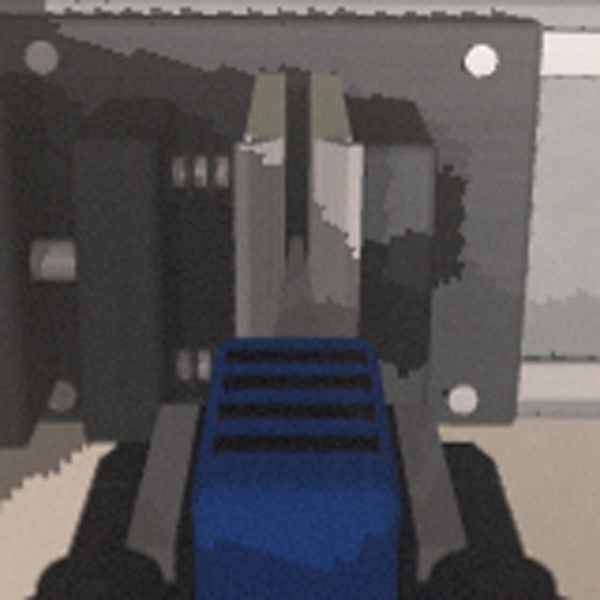

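View pics/s8.png

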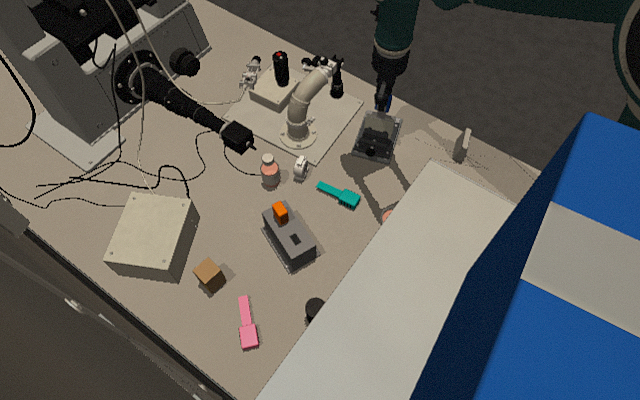

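```bash
python3 -c "
from workcell import bot
print(bot.finish_job())"
```

```text
the job is handed in; nothing more can be done
None
```

The job is handed in. The thin blue-handled gauge is in the clamp, gripped at 40 N and held still with its blade snug between the two white plates. No verdict was reported.

- **Lift:** I lifted the gauge straight out of its rack slot to a tip height of about 140 mm. Then I carried it to the clamp and turned it to match the plates. I centred it on the slit using wrist camera pictures.
- **Insertion:** I lowered it in 1 mm steps. Drag began about 21 mm below the throat, which would mean a gap of about 4.1 mm. I stopped about 10 mm further down, with the tip about 32 mm below the throat.
- **Push:** The net push was about 5.4 N at the end, at 14.4 s on the clock. From the depth past contact, I estimate the sprung plate is pushed back about 1.1 mm, under the 3 mm limit.
- **Upright:** The tool reads vertical, and the wrist pictures show no slip in the grip.
- **Other objects:** In the last side picture the orange gauge is still in its slot, and the bottle and counter look unmoved. The dish is mostly hidden in that view. The wrist pictures show it upright near the clamp, though I didn't measure its position again.

- **Disagreement:** At the stop before the last 3 mm, the push read only about 2.9 N, less than the 4 N I expected. The last 3 mm brought it to the expected level.
- **Not measured directly:** The force on each plate and the sprung plate's travel are inferred from depth and wrist force.

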